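# Tip the brass reference bar out of the blue skip

### The arm

A 7-joint arm with a two-finger parallel gripper is mounted at the origin on the work surface. World frame = base frame: x ahead of the robot, y to its left, z up, the work surface at z = 0. Lengths are in m, angles in rad, forces in N, time in s.
With the tool pointing down it reaches from about 0.4 to 0.85 m from the base axis. Payload 10.4 kg.
Tool frame: the origin (TCP) lies at the very end of the fingers, on their centre line; the grasp point (between the pads) lies 19 mm behind it; x points along the fingers, z is the direction in which the jaws open and shut, and the axes are right-handed (so a half turn about x gives the same grasp; the last joint's range is limited). The gripper opens to 85 mm and grips with 20 to 120 N. Pads are 22 mm wide; open, the fingers measure 114 mm over their backs; the gripper's body (76 mm by 85 mm) begins 54 mm behind the grasp point. The pads swing forward as they close: fully open they stand 13 mm farther back than shut.
Start: joints at [-1.195, 0.332, -0.065, 1.46, 0.022, 1.35, -0.088], TCP at [0.243, 0.576, 0.193] pointing down, gripper open.
Joint ranges: [-2.6, 2.6], [-0.5, 2.12], [-1.47, 1.34], [0.16, 2.42], [-1.27, 4.41], [0.06, 2.06], [-2.6, 2.6]. Speed limits (rad/s): [2.22, 2.22, 2.79, 2.79, 3.14, 3.14, 3.14].

### API

Orientations are given as a unit quaternion [x, y, z, w].
In Python, from workcell import telemetry, viewer, manip, spot_in, mark_of gives the robot as it stands. The module is installed in compiled form; this text tells all that it offers.
- The arm moves only by the shell command python3 -m crank 'ROWS' [FORCE]. ROWS is JSON, a list of rows, each a list of 3 entries, a list of its own where there are three numbers: the closure, from 0 (fully open) to 1 (shut), then the shift along the world's x, y, z in cm, then the turn, a rotation vector about the world's x, y, z in rad. A call has 1 to 12 rows; each row shifts and turns the commanded pose from where the row before left it; what a row does not reach is not made up. A row lasts 1/12 s, in which the tool goes at most 41.7 mm and 7.16 degrees, less where a joint would pass 70% of its speed; a pose out of reach is approached as far as the arm can. A call with a gripper value outside its range is refused whole. The fingers move at their own pace and stop on an object; FORCE is the grip in N (left out, the last holds). Time passes only in rows, so rows that do not move let the fingers close. It gives the time, the measured TCP pose, the force and the opening at its end, in the units of the state.
- telemetry.get_obs(): the state, without advancing time (a new reading comes with each control period).
- viewer.camera(name): name is "scene" or "top" or "wrist"; returns a dict with "frame" (420x560x3 uint8, red, green, blue), "intrinsics" (3x3 intrinsics, pixels), "k1" (the pictures are not rectified: a ray, as slopes to the right and down, at radius r is drawn at 1 + k1 r^2 times it, then the intrinsics apply), "cam_to_world" (4x4, takes a point from camera to world coordinates). Camera axes: x right, y up, looking along -z (the intrinsics and any distortion apply to the point x, -y, -z); pixel columns grow to the right and rows downward; lengths in m; the calibration is good to about 2 mm. A picture is of the moment at which its call begins. There is no depth.
- manip.hand_in(): hands the job in, once; it reports no verdict.
Trained networks look in a picture, given as the dict that the camera call returned (one of the last four; its "shot" number tells which), for a name from the list of things; names that differ only in an ending like _2 or _b are one class to them, and where a whole thing is asked for, a point or a joint stands for the part that bears it (a point fixed in the world has none). Each returns a list of dicts, best first, with "conf" (0 to 1); they miss things now and then, are a little off and sometimes report something else, mostly with a low value. They report only what shows in the picture. A call takes as long as a camera call. They do not tell look-alikes from the thing itself.
- spot_in(thing, picture): "location" ([x, y, z] in m, in the coordinates of the camera as it stood for that picture, good to about 4 mm: the middle of the surface that is visible of it).
- mark_of(thing, picture): "location" ([x, y, z] in m, in the coordinates of the camera as it stood for that picture, good to about 4 mm: a listed point, or the origin of a listed thing).
The state is a dict: "clock": time; "joint_pos": joint angles; "joint_velocities": joint speeds; "tau": joint torques, N m; "position": TCP position; "ee_rot": TCP orientation; "ft_force": force on the tool from outside, world axes, zero at the start; "torque": the same for the moment, N m; "grip_width": opening from 0.0 (shut) to 1.0 (fully open).
Only numpy, scipy, OpenCV 4.12 (cv2) and the standard library are available. Lean on these libraries where they do the work, as an engineer would, in place of code of your own. Each camera call takes 0.05 s, during which the arm holds its last target. There are 200 camera calls.

### The job

Take the blue skip by its black handle and lift it so that the skip tips forward over its wheel and the brass bar rolls out into the white catch tray ahead of it. Then lower the handle gently until the skip stands fully down on its legs again, never letting it drop, and let go. Do not touch the bar with the robot, and leave the grey skip alone.

Things in the scene. Friction and masses are not known exactly. Their poses are not given: they have to be found in the camera images.
- blue_station: Fixed base plate of the blue skip, 530 x 170 x 6 mm. Origin: on the table right below the wheel's axle; x forward (from handle to tray), z up. The axle (tipping hinge) lies along y, 45 mm up. White open catch tray on the plate: inside x 54 to 246, y -76 to 76 mm, floor 10 mm up, far wall to 66, near lip to 22 mm. An equal grey unit stands beside it; which is left or right varies.
- blue_handle (a point): Centre of the blue skip's handle: a black round bar along y, 18 mm thick, 100 mm long, held at its ends by two arms. With the skip down: x -235, y 0, z 105 mm from the station's origin, axes as the station's, 94 mm clear of the tub's rear wall and nothing beneath down to the plate. It moves on a circle about the axle; the axle is 235 mm forward and 60 mm below.
- blue_skip (a joint): Tip angle of the blue tub (122 mm wide, x -135 to 49, floor 87 mm up, walls to 145 mm) about its axle, rad: 0 = down on its legs, grows as the handle is lifted and the nose dips; stop at 1.3. The nose slopes up at 25 degrees: the bar rolls out beyond about 0.5; tip to about 1.2. Turns freely, 2 to 5 N at the handle; falls back if let go below 0.95, forward beyond.
- brass_bar: Solid round brass bar, 32 mm diameter, 90 mm long, about 0.5 kg, two dark rings; lies across the floor of the blue skip at the start. Origin at its centre, its length along its y axis.
- grey_skip (a joint): Tip angle of the other, grey skip (with an aluminium bar in it), rad, same build and meaning; 0 = down, must stay so.
There are look-alikes about, which are no part of the job. Of the things like the brass_bar, leave any that is orange, purple or red; of the rest the larger one is meant.

How it is judged:
By the outcome, as a careful person would: the job done as asked, in the order asked, and still so for the second after the job is handed in, with the robot touching nothing.
It also fails if it takes over 48 s, if anything falls off the work surface, if the arm or the gripper's body presses on something with over 40 N, if the wrist force passes 120 N, or if a joint passes its speed limit or range.

## Working session

There is one attempt and no reset: what is moved stays moved. The work goes in short steps, Python scripts to look and compute and a shell command to move; the robot and the scene stay as the last step left them, time stands still between calls to the robot, and variables do not carry over. Pictures are saved under pics/ and viewed, about 8 in all and at most 12, crops included, and the job is handed in when it is done.

```bash
mkdir -p pics
cat > h.py <<'E'
import numpy as np, cv2
from workcell import telemetry, viewer, manip, spot_in, mark_of
from scipy.spatial.transform import Rotation as R
def w(p,l):
    return (np.array(p['cam_to_world'])@np.r_[l,1])[:3]
def px(p,P):
    c=np.linalg.inv(np.array(p['cam_to_world']))@np.r_[P,1]
    s=np.array([c[0],-c[1]])/-c[2]; s=s*(1+p['k1']*(s@s))
    return (np.array(p['intrinsics'])@np.r_[s,1])[:2]
def save(p,n): cv2.imwrite('pics/'+n,p['frame'][:,:,::-1])
E
python3 - <<'E'
from h import *
np.set_printoptions(precision=3,suppress=True)
o=telemetry.get_obs(); print(o['clock'],o['position'],o['ee_rot'],R.from_quat(o['ee_rot']).as_matrix(),o['ft_force'],o['grip_width'])
for n in('scene','top'):
    p=viewer.camera(n); save(p,n+'1.png')
    for t in('blue_station','blue_handle','blue_skip','brass_bar','grey_skip'):
        for f in(mark_of,spot_in):
            try:
                for d in f(t,p): 
                    P=w(p,d['location']); print(n,t,f.__name__,round(d['conf'],2),P,px(p,P).round())
            except Exception as e: print(n,t,f.__name__,e)
E
cd pics; python3 -c "
import cv2;a=cv2.imread('scene1.png');b=cv2.imread('top1.png')
cv2.imwrite('both.png',cv2.resize(cv2.hconcat([a,b]),(800,300)))"
```

```text
0.0 [0.243 0.576 0.192] [-0.391  0.59   0.391  0.589] [[-0.    -0.922  0.388]
 [-0.001  0.388  0.922]
 [-1.    -0.    -0.001]] [-0.814  0.347 -0.043] 0.9974617095195805
scene blue_station call 0.83 [ 0.654 -0.234  0.002] [245. 305.]
scene blue_station call 0.95 [ 0.701 -0.255  0.011] [252. 326.]
scene blue_handle call 0.72 [ 0.439 -0.147  0.107] [211. 188.]
scene blue_handle call 0.56 [ 0.6   -0.218  0.104] [231. 250.]
scene blue_handle call 0.65 [ 0.6   -0.21   0.105] [234. 248.]
scene blue_skip call it knows: blue_handle, blue_station, brass_bar
scene blue_skip call 0.56 [ 0.603 -0.211  0.102] [235. 250.]
scene brass_bar call 0.87 [ 0.598 -0.219  0.104] [230. 250.]
scene brass_bar call 0.77 [ 0.593 -0.376  0.009] [163. 325.]
scene brass_bar call 0.76 [ 0.477 -0.323  0.01 ] [155. 272.]
scene brass_bar call 0.7 [ 0.711 -0.058  0.014] [331. 271.]
scene brass_bar call 0.96 [ 0.717 -0.063  0.025] [332. 271.]
scene brass_bar call 0.89 [ 0.591 -0.003  0.032] [310. 220.]
scene brass_bar call 0.77 [ 0.6   -0.381  0.016] [162. 327.]
scene brass_bar call 0.68 [ 0.606 -0.225  0.113] [229. 251.
[... 625 characters left out ...]
rass_bar call 0.97 [0.585 0.005 0.013] [260. 210.]
top brass_bar call 0.91 [ 0.709 -0.059  0.014] [285. 164.]
top brass_bar call 0.84 [ 0.598 -0.224  0.102] [352. 201.]
top brass_bar call 0.55 [ 0.475 -0.324  0.014] [385. 253.]
top brass_bar call 0.47 [ 0.591 -0.372  0.011] [402. 210.]
top brass_bar call 0.96 [0.584 0.001 0.028] [261. 210.]
top brass_bar call 0.73 [ 0.706 -0.061  0.029] [286. 164.]
top brass_bar call 0.72 [ 0.596 -0.366  0.02 ] [401. 208.]
top brass_bar call 0.63 [ 0.474 -0.322  0.024] [385. 253.]
top brass_bar call 0.56 [ 0.596 -0.222  0.115] [352. 201.]
top grey_skip call it knows: blue_handle, blue_station, brass_bar
top grey_skip call 0.82 [0.606 0.237 0.103] [164. 195.]
```

View pics/top1.png

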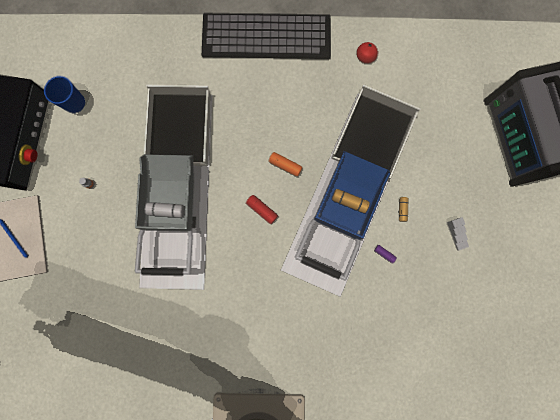

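View pics/scene1.png

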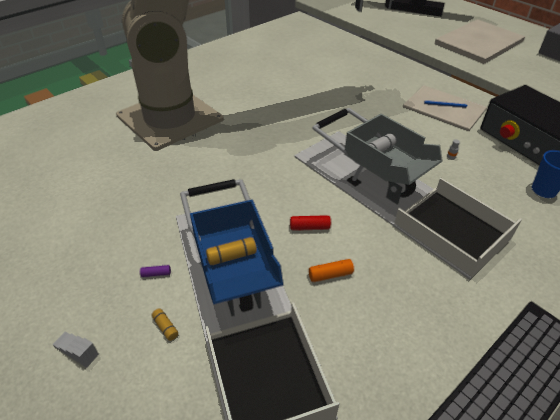

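Candidates for the bar (top view):
- large brass bar in the blue skip (352,201)
- small brass bar on the table (404,209)
- orange (285,164), red (262,209) and purple (385,254) bars

The large brass one is meant. The blue handle is at top (318,267), scene (211,188); the grey unit's handle is at top (162,271). Handle to axle measures 0.234 m (expected 0.235), so the station yaw is about -24°. I'll move over there and check from the wrist camera.

```bash
python3 -m crank '[[0,[0,0,3],[0,0,0]],[0,[0.5,-1,3],[0,0,-0.11]],[0,[2.3,-3.2,0],[0,0,-0.11]],[0,[2.3,-3.2,0],[0,0,-0.11]],[0,[2.3,-3.2,0],[0,0,-0.11]],[0,[2.3,-3.2,0],[0,0,-0.11]],[0,[2.3,-3.2,0],[0,0,-0.11]],[0,[2.3,-3.2,0],[0,0,-0.11]],[0,[2.3,-3.2,0],[0,0,-0.11]],[0,[2.3,-3.2,0],[0,0,-0.11]],[0,[2.3,-3.2,0],[0,0,-0.11]],[0,[2.3,-3.2,0],[0,0,-0.11]]]' 40
python3 -m crank '[[0,[0,-3.5,0],[0,0,-0.11]],[0,[0,-3.5,0],[0,0,-0.11]],[0,[-0.5,-3.5,0],[0,0,-0.11]],[0,[-1,-3.5,0],[0,0,-0.04]],[0,[-1,-3.5,0],[0,0,0]],[0,[-1,-3.5,0],[0,0,0]],[0,[-1,-3.5,0],[0,0,0]],[0,[-1,-3,0],[0,0,0]],[0,[0,0,0],[0,0,0]]]'
python3 - <<'E'
from h import *
np.set_printoptions(precision=3,suppress=True)
o=telemetry.get_obs(); print(o['clock'],o['position'],R.from_quat(o['ee_rot']).as_matrix(),o['joint_pos'])
p=viewer.camera('wrist'); save(p,'w1.png')
for t in('blue_station','blue_handle'):
    for d in mark_of(t,p):
        P=w(p,d['location']); print(t,round(d['conf'],2),P,px(p,P).round())
E
```

```text
clock: 1.9
position: [0.4785, 0.2442, 0.2534]
ee_rot: [0.016, 0.707, -0.015, 0.707]
ft_force: [0.7, 1.4, -1.1]
grip_width: 1.003
clock: 2.65
position: [0.4214, -0.0349, 0.2536]
ee_rot: [0.146, 0.692, -0.146, 0.692]
ft_force: [0.2, 0.1, 0.3]
grip_width: 0.998
2.65 [ 0.421 -0.035  0.254] [[ 0.001  0.404  0.915]
 [ 0.001  0.915 -0.404]
 [-1.     0.001  0.001]] [-0.622 -0.213  0.518  1.878  0.105  1.448 -0.542]
blue_station 0.63 [ 0.653 -0.233  0.   ] [464. 231.]
blue_handle 0.69 [ 0.441 -0.149  0.102] [331. 265.]
blue_handle 0.2 [ 0.602 -0.211  0.099] [468. 258.]
```

View pics/w1.png

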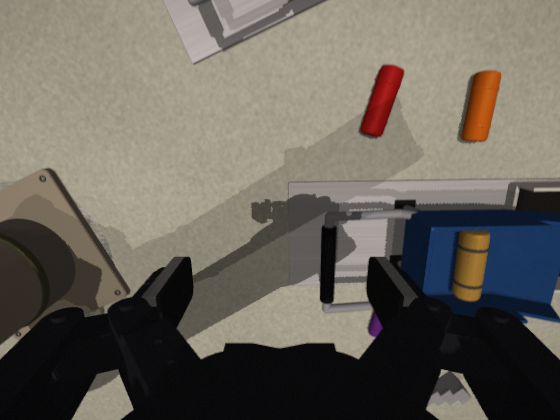

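```bash
python3 -m crank '[[0,[0,-3,0],[-0.035,-0.08,0]],[0,[0,-3,0],[-0.035,-0.08,0]],[0,[0,-3,-1.5],[-0.035,-0.08,0]],[0,[0,-1.2,-3],[-0.035,-0.08,0]],[0,[0,0,-3],[0,0,0]],[0,[0,0,-1.8],[0,0,0]],[0,[0,0,0],[0,0,0]]]'
python3 - <<'E'
from h import *
from scipy.optimize import fsolve
np.set_printoptions(precision=3,suppress=True)
o=telemetry.get_obs(); print(o['clock'],o['position'],R.from_quat(o['ee_rot']).as_matrix(),o['joint_pos'])
p=viewer.camera('wrist'); save(p,'w2.png')
for d in mark_of('blue_handle',p):
    P=w(p,d['location']); print(round(d['conf'],2),P,px(p,P).round())
for n in('wrist','top'):
    p=viewer.camera(n)
    # dark handle pixels near the projected position
    c=px(p,[.44,-.146,.105]); print(n,c)
E
```

```text
clock: 3.38
position: [0.4206, -0.13, 0.1564]
ee_rot: [0.115, 0.564, -0.166, 0.801]
ft_force: [-0.2, 0.3, -0.7]
grip_width: 0.997
3.3833 [ 0.421 -0.13   0.156] [[ 0.309  0.396  0.865]
 [-0.137  0.918 -0.371]
 [-0.941 -0.004  0.338]] [-0.461 -0.448  0.448  2.281  0.403  0.984 -0.606]
0.6 [ 0.44  -0.146  0.103] [285. 219.]
wrist [281.082 219.35 ]
top [320.251 265.81 ]
```

View pics/w2.png

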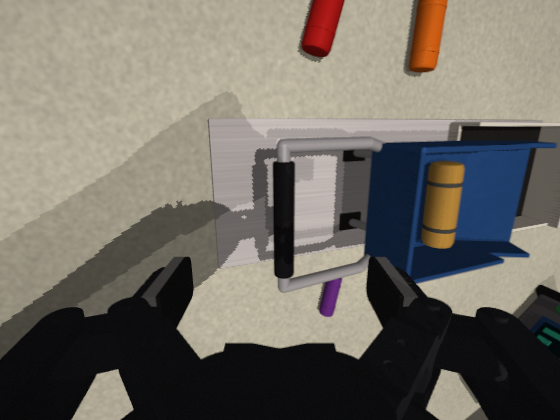

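```bash
python3 -m crank '[[0,[1.1,-1.3,-0.6],[0.024,0.055,0]],[0,[0.2,-0.1,-1],[0.024,0.055,0]],[0,[0.5,-0.2,-2.2],[0,0,0]],[0,[0.5,-0.2,-2.2],[0,0,0]],[0,[0,0,-1.1],[0,0,0]],[0,[0,0,0],[0,0,0]]]'
python3 - <<'E'
from h import *
np.set_printoptions(precision=3,suppress=True)
o=telemetry.get_obs(); print(o['clock'],o['position'],R.from_quat(o['ee_rot']).as_matrix(),o['joint_pos'])
p=viewer.camera('wrist'); save(p,'w3.png')
for d in mark_of('blue_handle',p):
    P=w(p,d['location']); print(round(d['conf'],2),P,px(p,P).round(), R.from_quat(o['ee_rot']).as_matrix().T@(P-o['position']))
E
```

```text
clock: 4.08
position: [0.4456, -0.1487, 0.0881]
ee_rot: [0.125, 0.61, -0.159, 0.766]
ft_force: [-0.8, 0.2, 0.4]
grip_width: 1.003
4.0833 [ 0.446 -0.149  0.088] [[ 0.206  0.396  0.895]
 [-0.092  0.918 -0.385]
 [-0.974 -0.003  0.226]] [-0.545 -0.181  0.686  2.22   0.234  0.854 -0.397]
0.82 [ 0.44  -0.147  0.104] [276. 248.] [-0.017 -0.001 -0.002]
0.22 [ 0.601 -0.214  0.104] [508. 223.] [0.022 0.002 0.168]
```

View pics/w3.png

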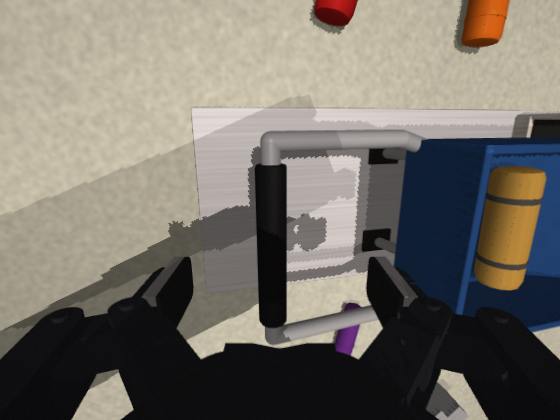

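The handle (272,245) lies centred between the pads and along the tool's y axis. Closing now.

```bash
python3 -m crank '[[0.4,[0,0,-0.2],[0,0,0]],[0.6,[0,0,0],[0,0,0]],[0.8,[0,0,0],[0,0,0]],[1,[0,0,0],[0,0,0]],[1,[0,0,0],[0,0,0]],[1,[0,0,0],[0,0,0]],[1,[0,0,0],[0,0,0]],[1,[0,0,0],[0,0,0]],[1,[0,0,0],[0,0,0]]]' 50
python3 - <<'E'
from h import *
# handle arc increments (cm) and turn from station yaw
yaw=-np.deg2rad(24); X=np.array([np.cos(yaw),np.sin(yaw)]); r=np.hypot(.235,.06); a0=np.arctan2(.06,.235)
prev=None
for t in np.arange(0,1.25,.1):
    P=np.r_[-r*np.cos(a0+t)*X, .045+r*np.sin(a0+t)]*100
    if prev is not None: print(round(t,2),(P-prev).round(2))
    prev=P
E
```

```text
clock: 4.93
position: [0.4457, -0.149, 0.087]
ee_rot: [0.126, 0.609, -0.159, 0.767]
ft_force: [0.1, 0.3, -0.9]
grip_width: 0.001
0.1 [ 0.65 -0.29  2.32]
0.2 [ 0.86 -0.38  2.23]
0.3 [ 1.06 -0.47  2.13]
0.4 [ 1.25 -0.56  2.  ]
0.5 [ 1.43 -0.64  1.85]
0.6 [ 1.59 -0.71  1.69]
0.7 [ 1.73 -0.77  1.51]
0.8 [ 1.86 -0.83  1.31]
0.9 [ 1.97 -0.88  1.1 ]
1.0 [ 2.06 -0.92  0.88]
1.1 [ 2.13 -0.95  0.65]
1.2 [ 2.18 -0.97  0.41]
```

The gripper shut completely, so it missed the bar. Taking a look.

Run:
```python
from h import *
np.set_printoptions(precision=3,suppress=True)
o=telemetry.get_obs(); M=R.from_quat(o['ee_rot']).as_matrix()
ims=[]
for n in('wrist','scene'):
    p=viewer.camera(n)
    for d in mark_of('blue_handle',p):
        P=w(p,d['location']); print(n,round(d['conf'],2),P,M.T@(P-o['position']))
    print(px(p,o['position']))
    f=p['frame'] if n=='wrist' else cv2.resize(p['frame'][120:280,110:323],(560,420))
    ims.append(cv2.resize(f,(400,300)))
cv2.imwrite('pics/c4.png',cv2.hconcat(ims)[:,:,::-1])
```

```text
wrist 0.85 [ 0.439 -0.146  0.102] [-0.017  0.    -0.004]
[279.616 236.017]
scene 0.72 [ 0.437 -0.151  0.11 ] [-0.024 -0.006 -0.002]
[213.437 196.807]
```

View pics/c4.png

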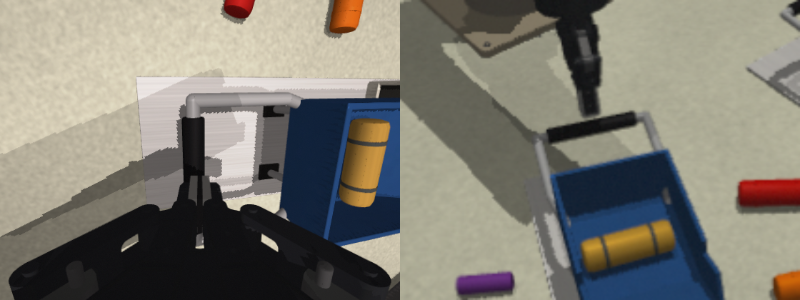

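Run:
```python
from h import *
np.set_printoptions(precision=3,suppress=True)
o=telemetry.get_obs(); T=o['position']; M=R.from_quat(o['ee_rot']).as_matrix(); print(T,o['joint_pos'])
ims=[]
for n in('top','scene'):
    p=viewer.camera(n); save(p,n+'5.png')
    f=p['frame'].copy(); c=px(p,[.44,-.147,.105]).astype(int)
    x0,y0=c-[50,45]; g=cv2.resize(f[y0:y0+75,x0:x0+100],(400,300),interpolation=cv2.INTER_CUBIC)
    print(n,'crop origin',x0,y0,'campos',np.array(p['cam_to_world'])[:3,3])
    for s,col in((0,(255,0,0)),(.05,(0,255,0)),(.1,(255,255,0))):
        q=px(p,T-M[:,0]*s); print(s,q); cv2.circle(g,tuple(((q-[x0,y0])*4).astype(int).tolist()),3,col,1)
    ims.append(g)
cv2.imwrite('pics/c5.png',cv2.hconcat(ims)[:,:,::-1])
```

```text
[ 0.446 -0.149  0.087] [-0.544 -0.18   0.687  2.223  0.232  0.849 -0.396]
top crop origin 270 220 campos [ 0.434 -0.044  1.185]
0 [320.797 263.508]
0.05 [320.831 267.793]
0.1 [320.869 272.505]
scene crop origin 161 143 campos [ 1.06  -0.512  0.742]
0 [213.438 196.811]
0.05 [210.067 175.869]
0.1 [206.517 153.736]
```

View pics/c5.png

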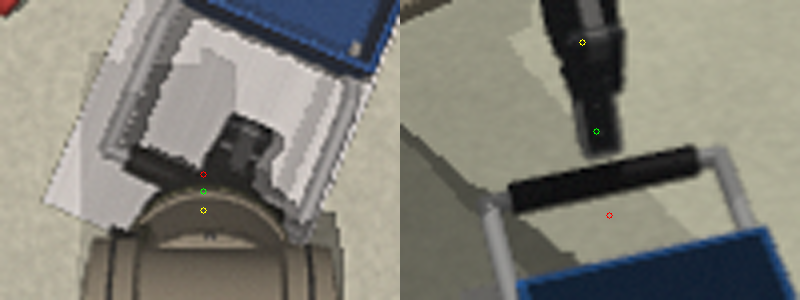

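Run:
```python
from h import *
np.set_printoptions(precision=3,suppress=True)
o=telemetry.get_obs(); T=o['position']; M=R.from_quat(o['ee_rot']).as_matrix()
p=viewer.camera('wrist'); save(p,'w6.png'); print('wristcam in tool',M.T@(np.array(p['cam_to_world'])[:3,3]-T))
q=viewer.camera('scene')
for s in(0,.01,.02,.03,.04,.05): print(s,px(p,T-M[:,0]*s),px(q,T-M[:,0]*s),'z up:',px(q,T+[0,0,s]))
f=p['frame'][200:350,180:380]; cv2.imwrite('pics/c6.png',cv2.resize(f,(600,450))[:,:,::-1])
```

```text
wristcam in tool [-0.181  0.069 -0.   ]
0 [279.575 236.025] [213.434 196.813] z up: [213.434 196.813]
0.01 [279.589 241.774] [212.773 192.716] z up: [212.984 193.324]
0.02 [279.605 248.158] [212.106 188.574] z up: [212.528 189.783]
0.03 [279.623 255.286] [211.432 184.387] z up: [212.066 186.19 ]
0.04 [279.642 263.298] [210.751 180.153] z up: [211.597 182.544]
0.05 [279.664 272.365] [210.063 175.873] z up: [211.121 178.843]
```

View pics/c6.png

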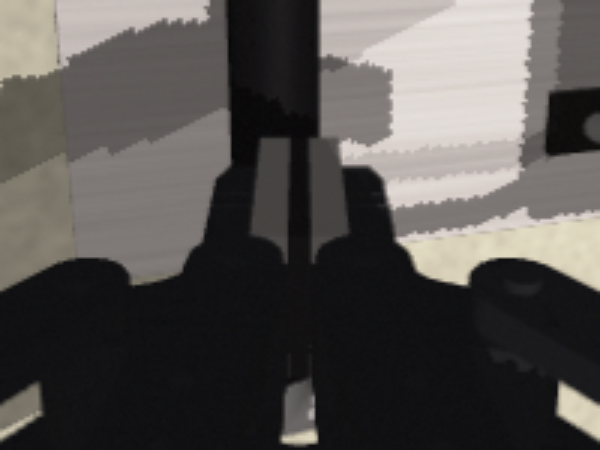

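The wrist picture is consistent in itself. In the scene picture, though, the real fingertip is at about (211,182), just above the handle; the telemetry would put it at (213,197). So the tip is really about 4 cm higher than reported. I'll open, go down about 3.5 cm watching the force, and check before closing.

```bash
python3 -m crank '[[0.5,[0,0,0],[0,0,0]],[0,[0,0,0],[0,0,0]],[0,[0,0,0],[0,0,0]],[0,[0,0,0],[0,0,0]],[0,[0,0,0],[0,0,0]],[0,[0,0,0],[0,0,0]]]'
python3 -m crank '[[0,[0.3,-0.1,-1.2],[0,0,0]],[0,[0.2,-0.1,-1.2],[0,0,0]],[0,[0.2,-0.1,-1.0],[0,0,0]],[0,[0,0,0],[0,0,0]]]'
python3 - <<'E'
from h import *
np.set_printoptions(precision=3,suppress=True)
o=telemetry.get_obs(); T=o['position']; M=R.from_quat(o['ee_rot']).as_matrix(); print(M[:,2],o['joint_pos'])
p=viewer.camera('scene');x0,y0=150,130
g=cv2.resize(p['frame'][y0:y0+90,x0:x0+120],(400,300),interpolation=cv2.INTER_CUBIC)
p=viewer.camera('wrist'); print(p['intrinsics'],p['k1'],px(p,T),px(p,[.44,-.147,.105]))
cv2.imwrite('pics/c7.png',cv2.hconcat([g,cv2.resize(p['frame'],(400,300))])[:,:,::-1])
E
```

```text
clock: 5.83
position: [0.4457, -0.149, 0.087]
ee_rot: [0.126, 0.609, -0.159, 0.767]
ft_force: [-0.4, 0.6, -0.2]
grip_width: 0.844
clock: 6.17
position: [0.4517, -0.1521, 0.0515]
ee_rot: [0.125, 0.61, -0.159, 0.766]
ft_force: [0.0, 0.3, -0.1]
grip_width: 0.998
[ 0.895 -0.386  0.225] [-0.559 -0.084  0.739  2.244  0.162  0.744 -0.331]
[[294.516   0.    279.311]
 [  0.    294.516 209.66 ]
 [  0.      0.      1.   ]] -0.019787504843165618 [278.917 235.637] [277.981 276.856]
```

View pics/c7.png

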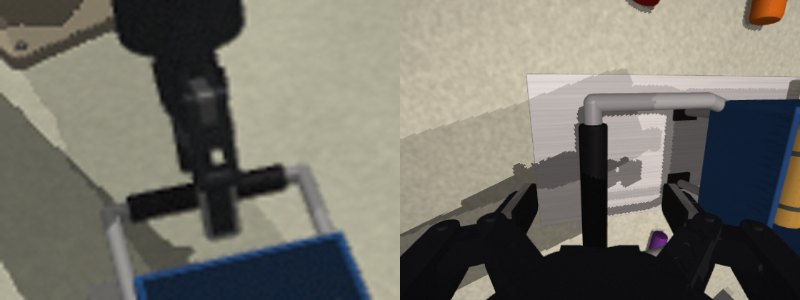

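Run:
```python
from h import *
np.set_printoptions(precision=3,suppress=True)
o=telemetry.get_obs(); T=o['position']; M=R.from_quat(o['ee_rot']).as_matrix()
p=viewer.camera('scene')
for up in(0,.01,.02,.03,.04): print(up,px(p,T-M[:,0]*.013+M[:,2]*.045+[0,0,up]))
q=viewer.camera('wrist')
for d in mark_of('blue_handle',q): print(d['conf'],w(q,d['location']))
for e in(-.05,.05):
    P=np.array([.44,-.147,.105])+e*M[:,1]
    print('handle end',e,[px(q,P-[0,0,u]).round() for u in(0,.01,.02,.03,.04)])
g=cv2.cvtColor(q['frame'],cv2.COLOR_RGB2GRAY)
for r in(190,215,240): print(r,g[r,240:310:2])
```

```text
0 [218.837 216.073]
0.01 [218.414 212.634]
0.02 [217.985 209.142]
0.03 [217.55  205.597]
0.04 [217.108 201.998]
0.6 [ 0.44  -0.145  0.102]
handle end -0.05 [array([277., 361.]), array([273., 348.]), array([269., 336.]), array([266., 325.]), array([263., 316.])]
handle end 0.05 [array([276., 173.]), array([271., 170.]), array([267., 167.]), array([264., 165.]), array([261., 163.])]
190 [173 170  81  82  40  12  13  14  15  17  17  17  19  20  24  24  24  23
  23  19  17  17  15  15  94 177 176 176 176 176 176 175 174 174 174]
215 [ 86  85  85  85  80   9  11  14  15  16  14  17  19  21  21  23  25  24
  21  19  18  14  14  11  90 170 168 167 167 167 166 166 167 167 168]
240 [ 83  82  83  83  82  23  10  14  13  14  15  18  18  19  22  24  24  23
  21  17  17  17  15  12  60  87 108 110 110 111 111 196 129 111 111]
```

Three checks agree that the real fingertips end about 38 mm short of the reported TCP:
- the scene tip pixel
- the pad edge in the wrist view
- the scaling of the handle in the wrist view

The handle is now about 55 mm behind the reported TCP, so it sits at the real grasp point. Closing here.

```bash
python3 -m crank '[[0.5,[0,0,0],[0,0,0]],[0.8,[0,0,0],[0,0,0]],[1,[0,0,0],[0,0,0]],[1,[0,0,0],[0,0,0]],[1,[0,0,0],[0,0,0]],[1,[0,0,0],[0,0,0]],[1,[0,0,0],[0,0,0]],[1,[0,0,0],[0,0,0]]]' 50
```

```text
clock: 7.08
position: [0.4486, -0.1506, 0.0512]
ee_rot: [0.126, 0.612, -0.159, 0.764]
ft_force: [-21.5, 9.5, 16.8]
grip_width: 0.194
```

```bash
python3 -m crank '[[1,[-0.3,0.1,0.2],[0,0,0]],[1,[-0.1,0.1,0.1],[0,0,0]],[1,[0,0,0],[0,0,0]]]'
python3 - <<'E'
from h import *
yaw=-np.deg2rad(23.7); X=np.array([np.cos(yaw),np.sin(yaw)]); r=np.hypot(.235,.06); a0=np.arctan2(.06,.235)
prev=None
for t in np.arange(0,1.25,.05):
    f=np.deg2rad(13)-.6*t
    P=np.r_[(-r*np.cos(a0+t)+.056*np.sin(f))*X, r*np.sin(a0+t)-.056*np.cos(f)]*100
    if prev is not None: print(round(t,2),(P-prev).round(2))
    prev=P
print('turn',.03*np.array([-X[1],X[0]]))
E
```

```text
clock: 7.33
position: [0.4504, -0.1512, 0.0571]
ee_rot: [0.125, 0.607, -0.159, 0.768]
ft_force: [11.0, -7.4, -9.5]
grip_width: 0.192
0.05 [ 0.15 -0.07  1.13]
0.1 [ 0.2  -0.09  1.12]
0.15 [ 0.25 -0.11  1.1 ]
0.2 [ 0.31 -0.13  1.08]
0.25 [ 0.35 -0.16  1.06]
0.3 [ 0.4  -0.18  1.04]
0.35 [ 0.45 -0.2   1.01]
0.4 [ 0.5  -0.22  0.98]
0.45 [ 0.54 -0.24  0.95]
0.5 [ 0.58 -0.26  0.92]
0.55 [ 0.62 -0.27  0.88]
0.6 [ 0.66 -0.29  0.84]
0.65 [ 0.7  -0.31  0.8 ]
0.7 [ 0.74 -0.32  0.76]
0.75 [ 0.77 -0.34  0.72]
0.8 [ 0.8  -0.35  0.67]
0.85 [ 0.83 -0.36  0.62]
0.9 [ 0.85 -0.38  0.57]
0.95 [ 0.88 -0.39  0.52]
1.0 [ 0.9  -0.4   0.47]
1.05 [ 0.92 -0.4   0.42]
1.1 [ 0.94 -0.41  0.36]
1.15 [ 0.95 -0.42  0.31]
1.2 [ 0.96 -0.42  0.25]
turn [0.01205843 0.02746988]
```

```bash
python3 -m crank '[[1,[0.15,-0.05,0.9],[0.012,0.027,0]],[1,[0.2,-0.1,1.1],[0.012,0.027,0]],[1,[0.25,-0.1,1.1],[0.012,0.027,0]],[1,[0.3,-0.15,1.1],[0.012,0.027,0]],[1,[0.35,-0.15,1.05],[0.012,0.027,0]],[1,[0.4,-0.2,1.05],[0.012,0.027,0]]]' 50
```

```text
clock: 7.83
position: [0.4672, -0.1581, 0.12]
ee_rot: [0.139, 0.673, -0.147, 0.711]
ft_force: [9.2, -5.2, -8.9]
grip_width: 0.19
```

```bash
python3 -m crank '[[1,[0.5,-0.25,1],[0.012,0.027,0]],[1,[0.55,-0.25,1],[0.012,0.027,0]],[1,[0.55,-0.25,0.95],[0.012,0.027,0]],[1,[0.6,-0.25,0.9],[0.012,0.027,0]],[1,[0.6,-0.3,0.9],[0.012,0.027,0]],[1,[0.65,-0.3,0.85],[0.012,0.027,0]]]'
python3 - <<'E'
from h import *
o=telemetry.get_obs(); T=o['position']; M=R.from_quat(o['ee_rot']).as_matrix(); H=T-.056*M[:,0]
X=np.array([np.cos(-.4136),np.sin(-.4136)]); a=np.array([.6535,-.235])
u=(H[:2]-a)@X; print(o['joint_pos'],u,H[2]-.045,np.hypot(u,H[2]-.045),'tip',np.arctan2(H[2]-.045,-u)-.25)
E
```

```text
clock: 8.33
position: [0.5005, -0.172, 0.175]
ee_rot: [0.153, 0.735, -0.132, 0.648]
ft_force: [4.0, 2.8, -7.0]
grip_width: 0.189
[-0.42026038  0.30073484  0.82901807  1.65796245 -0.22774993  1.41134924
  0.04519142] -0.15826660323078937 0.18556311112141743 0.24388929026767786 tip 0.6146216141876454
```

Tip angle is about 0.61 with the radius right (0.244 m). Continuing to about 1.2.

```bash
python3 -m crank '[[1,[0.7,-0.3,0.8],[0.012,0.027,0]],[1,[0.75,-0.3,0.75],[0.012,0.027,0]],[1,[0.75,-0.35,0.7],[0.012,0.027,0]],[1,[0.8,-0.35,0.65],[0.012,0.027,0]],[1,[0.85,-0.35,0.6],[0.012,0.027,0]],[1,[0.85,-0.4,0.55],[0.012,0.027,0]],[1,[0.9,-0.4,0.5],[0.012,0.027,0]],[1,[0.9,-0.4,0.45],[0.012,0.027,0]],[1,[0.9,-0.4,0.4],[0.012,0.027,0]],[1,[0.95,-0.4,0.35],[0.012,0.027,0]],[1,[0.95,-0.4,0.3],[0.012,0.027,0]],[1,[0,0,0],[0,0,0]]]'
cat > tip.py <<'E'
from h import *
np.set_printoptions(precision=3,suppress=True)
o=telemetry.get_obs(); T=o['position']; M=R.from_quat(o['ee_rot']).as_matrix(); H=T-.056*M[:,0]
X=np.array([np.cos(-.4136),np.sin(-.4136)]); a=np.array([.6535,-.235])
u=(H[:2]-a)@X; print(o['joint_pos'],'r',np.hypot(u,H[2]-.045),'tip',np.arctan2(H[2]-.045,-u)-.25)
E
python3 tip.py
python3 - <<'E'
from h import *
np.set_printoptions(precision=3,suppress=True)
p=viewer.camera('scene'); q=viewer.camera('top')
for c in(p,q):
    for d in mark_of('brass_bar',c): P=w(c,d['location']); print(round(d['conf'],2),P,px(c,P).round())
c=px(q,[.75,-.28,.05]).astype(int); x0,y0=c-[60,45]
f=p['frame'][130:430,110:390] 
cv2.imwrite('pics/c8.png',cv2.hconcat([cv2.resize(f,(400,400)),cv2.resize(q['frame'][60:260,270:470],(400,400))])[:,:,::-1])
E
```

```text
clock: 9.33
position: [0.594, -0.2119, 0.2369]
ee_rot: [0.173, 0.83, -0.103, 0.52]
ft_force: [0.5, 11.4, 15.3]
grip_width: 0.189
[-0.007  0.832  0.722  0.864 -0.463  2.038  0.127] r 0.24533522521866294 tip 1.160211406769857
0.95 [ 0.841 -0.315  0.028] [278. 401.]
0.88 [ 0.709 -0.06   0.014] [330. 271.]
0.85 [ 0.476 -0.324  0.013] [154. 271.]
0.7 [0.588 0.004 0.019] [311. 221.]
0.69 [ 0.593 -0.376  0.008] [163. 325.]
0.83 [0.586 0.007 0.017] [259. 209.]
0.71 [ 0.71  -0.062  0.015] [286. 164.]
0.62 [ 0.474 -0.322  0.015] [384. 254.]
0.46 [ 0.59  -0.372  0.012] [402. 210.]
0.39 [ 0.838 -0.322  0.028] [384. 118.]
```

View pics/c8.png

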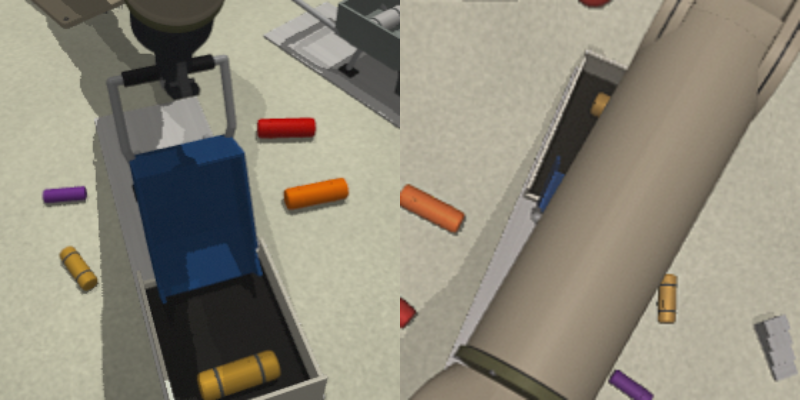

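The bar lies in the tray's far end: scene (278,401), world (0.84,-0.32,0.028). Next I'll lower the skip by retracing the arc.

```bash
python3 -m crank '[[1,[-0.95,0.4,-0.3],[-0.012,-0.027,0]],[1,[-0.95,0.4,-0.35],[-0.012,-0.027,0]],[1,[-0.9,0.4,-0.4],[-0.012,-0.027,0]],[1,[-0.9,0.4,-0.45],[-0.012,-0.027,0]],[1,[-0.9,0.4,-0.5],[-0.012,-0.027,0]],[1,[-0.85,0.4,-0.55],[-0.012,-0.027,0]],[1,[-0.85,0.35,-0.6],[-0.012,-0.027,0]],[1,[-0.8,0.35,-0.65],[-0.012,-0.027,0]],[1,[-0.75,0.35,-0.7],[-0.012,-0.027,0]],[1,[-0.75,0.3,-0.75],[-0.012,-0.027,0]],[1,[-0.7,0.3,-0.8],[-0.012,-0.027,0]],[1,[0,0,0],[0,0,0]]]'; python3 tip.py
```

```text
clock: 10.53
position: [0.4988, -0.1722, 0.174]
ee_rot: [0.153, 0.734, -0.132, 0.649]
ft_force: [3.9, -1.2, -6.9]
grip_width: 0.193
[-0.424  0.294  0.831  1.666 -0.224  1.405  0.043] r 0.24426604801676557 tip 0.6065193652773658
```

```bash
python3 -m crank '[[1,[-0.65,0.3,-0.85],[-0.012,-0.027,0]],[1,[-0.6,0.3,-0.9],[-0.012,-0.027,0]],[1,[-0.6,0.25,-0.9],[-0.012,-0.027,0]],[1,[-0.55,0.25,-0.95],[-0.012,-0.027,0]],[1,[-0.55,0.25,-1],[-0.012,-0.027,0]],[1,[-0.5,0.25,-1],[-0.012,-0.027,0]],[1,[-0.4,0.2,-1.05],[-0.012,-0.027,0]],[1,[-0.35,0.15,-1.05],[-0.012,-0.027,0]],[1,[0,0,0],[0,0,0]]]'; python3 tip.py
```

```text
clock: 11.28
position: [0.4573, -0.1548, 0.0972]
ee_rot: [0.135, 0.652, -0.151, 0.731]
ft_force: [3.6, -6.5, -3.8]
grip_width: 0.189
[-0.59  -0.036  0.807  2.084  0.058  0.972 -0.221] r 0.24341810253148574 tip 0.2089713696964952
```

```bash
python3 -m crank '[[1,[-0.15,0.1,-0.6],[-0.006,-0.014,0]],[1,[-0.15,0.05,-0.6],[-0.006,-0.014,0]],[1,[-0.15,0.05,-0.55],[-0.006,-0.014,0]],[1,[-0.1,0.05,-0.55],[-0.006,-0.014,0]],[1,[-0.1,0.05,-0.55],[-0.006,-0.014,0]],[1,[-0.1,0.05,-0.5],[-0.006,-0.014,0]],[1,[-0.05,0,-0.4],[-0.003,-0.007,0]],[1,[0,0,0],[0,0,0]]]'; python3 tip.py
```

```text
clock: 11.95
position: [0.449, -0.1513, 0.0601]
ee_rot: [0.127, 0.616, -0.158, 0.761]
ft_force: [-4.7, -4.3, 1.6]
grip_width: 0.192
[-0.588 -0.1    0.767  2.227  0.164  0.788 -0.33 ] r 0.24278431047102583 tip 0.042135568435681
```

```bash
python3 -m crank '[[1,[-0.05,0,-0.25],[0,0,0]],[1,[0,0,-0.25],[0,0,0]],[1,[0,0,-0.2],[0,0,0]],[1,[0,0,0],[0,0,0]],[1,[0,0,0],[0,0,0]]]'; python3 tip.py
```

```text
clock: 12.37
position: [0.4472, -0.1506, 0.0527]
ee_rot: [0.128, 0.618, -0.158, 0.76]
ft_force: [-7.5, -1.3, -0.7]
grip_width: 0.187
[-0.59  -0.085  0.773  2.235  0.151  0.772 -0.319] r 0.24241655116318578 tip 0.01104344192964063
```

```bash
python3 -m crank '[[1,[0,0,-0.2],[0,0,0]],[1,[0,0,-0.1],[0,0,0]],[1,[0,0,0],[0,0,0]],[1,[0,0,0],[0,0,0]]]'; python3 tip.py
```

```text
clock: 12.7
position: [0.4474, -0.1505, 0.0521]
ee_rot: [0.129, 0.618, -0.158, 0.759]
ft_force: [-44.4, 7.7, 63.1]
grip_width: 0.189
[-0.59  -0.081  0.776  2.234  0.144  0.772 -0.314] r 0.24207600385582806 tip 0.008773064175903955
```

The legs are on their stop, since the force jumped and the motion ceased. I'll relieve the load, then release.

```bash
python3 -m crank '[[1,[-0.1,0.05,0.15],[0,0,0]],[1,[-0.05,0,0.05],[0,0,0]],[1,[0,0,0],[0,0,0]]]'; python3 tip.py
```

```text
clock: 12.95
position: [0.4474, -0.1506, 0.0528]
ee_rot: [0.128, 0.616, -0.158, 0.761]
ft_force: [-4.7, -3.8, 2.9]
grip_width: 0.189
[-0.589 -0.088  0.772  2.238  0.155  0.768 -0.323] r 0.24244598280894636 tip 0.01099363538163689
```

```bash
python3 -m crank '[[1,[0,0,-0.08],[0,0,0]],[1,[0,0,0],[0,0,0]],[0.75,[0,0,0],[0,0,0]],[0.6,[0,0,0],[0,0,0]],[0.3,[0,0,0],[0,0,0]],[0,[0,0,0],[0,0,0]],[0,[0,0,0],[0,0,0]],[0,[0,0,0],[0,0,0]],[0,[0,0,0],[0,0,0]]]' 20
python3 -m crank '[[0,[-0.2,0.1,1],[0,0,0]],[0,[-0.4,0.2,2],[0,0,0]],[0,[-0.4,0.2,2],[0,0,0]],[0,[-0.4,0.2,2],[0,0,0]],[0,[-0.5,0.2,2.5],[0,0,0]],[0,[0,0,2.5],[0,0,0]],[0,[0,0,3],[0,0,0]],[0,[0,2,3],[0,0,0]],[0,[0,3,0],[0,0,0]],[0,[0,3,0],[0,0,0]],[0,[0,3,0],[0,0,0]],[0,[0,0,0],[0,0,0]]]'
python3 - <<'E'
from h import *
np.set_printoptions(precision=3,suppress=True)
p=viewer.camera('scene'); q=viewer.camera('top')
for c in(p,q):
    for t in('blue_handle','brass_bar'):
        for d in mark_of(t,c): P=w(c,d['location']); print(t,round(d['conf'],2),P,px(c,P).round())
cv2.imwrite('pics/c9.png',cv2.hconcat([cv2.resize(p['frame'],(400,300)),cv2.resize(q['frame'],(400,300))])[:,:,::-1])
E
```

```text
clock: 13.7
position: [0.4477, -0.1499, 0.0517]
ee_rot: [0.128, 0.616, -0.157, 0.761]
ft_force: [-0.4, -0.5, 0.1]
grip_width: 0.999
clock: 14.7
position: [0.4285, -0.0259, 0.2316]
ee_rot: [0.126, 0.616, -0.155, 0.762]
ft_force: [0.0, -0.9, -1.2]
grip_width: 1.0
blue_handle 0.68 [ 0.436 -0.148  0.111] [210. 186.]
brass_bar 0.97 [ 0.839 -0.317  0.028] [276. 401.]
brass_bar 0.94 [0.584 0.003 0.022] [309. 220.]
brass_bar 0.83 [ 0.71  -0.059  0.018] [331. 270.]
brass_bar 0.74 [ 0.591 -0.374  0.008] [163. 324.]
brass_bar 0.55 [ 0.479 -0.323  0.009] [156. 272.]
blue_handle 0.62 [ 0.438 -0.143  0.104] [319. 267.]
brass_bar 0.77 [ 0.839 -0.324  0.024] [384. 118.]
brass_bar 0.68 [ 0.595 -0.37   0.012] [402. 208.]
brass_bar 0.68 [ 0.711 -0.062  0.015] [286. 163.]
brass_bar 0.6 [0.586 0.004 0.011] [261. 210.]
brass_bar 0.59 [ 0.473 -0.323  0.014] [385. 254.]
```

View pics/c9.png

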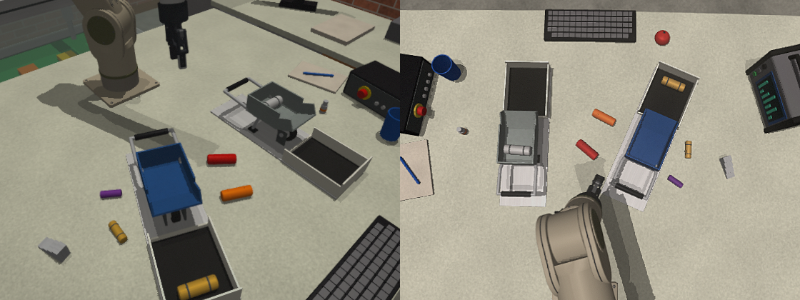

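The picture shows the skip down with its handle back at (210,186), the bar in the tray at (276,401), the grey skip and the look-alikes unmoved, and the gripper clear. Handing in.

```bash
python3 -c "
from h import *
manip.hand_in()"
```

```text
the job is handed in; nothing more can be done
```

The job is done and handed in at about 15 s. I gripped the blue skip by its black handle and tipped it to about 1.16 rad. The brass bar rolled into the tray, and I lowered the skip along the same arc onto its legs and let go.

**Last checks:**
- **Bar:** it lies in the tray at about (0.84, -0.32, 0.025).
- **Handle:** it is back at about (0.438, -0.144, 0.105) by the top camera, as at the start. The scene camera reads z 0.111, which is within the spread of its readings.
- **Rest of the scene:** the grey skip and the look-alikes look unmoved, and the open gripper is clear of everything.

**What went wrong or disagreed:**
- **First grasp missed:** the gripper closed on air just above the handle, without disturbing it. The pictures showed the real fingertips about 38 mm short of the reported TCP, so I corrected for that and the second grasp held.
- **Force at setting down:** pressing the legs onto their stop briefly raised the wrist force to about 78 N, under the 120 N limit. I relieved it before letting go.
- **Tip angle before release:** my estimate was about 0.01 rad rather than exactly 0. That is within the measuring error, and the force on contact showed the legs were down.

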